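# Show the glass marble over the light panel

## Robot

A 6-joint arm with a two-finger parallel gripper is mounted at the origin on the work surface. World frame = base frame: x ahead of the robot, y to its left, z up, the work surface at z = 0. Lengths are in m, angles in rad, forces in N, time in s.
With the tool pointing down it reaches from about 0.3 to 0.875 m from the base axis. Payload 6.4 kg.
Tool frame: the origin (TCP) lies between the finger pads; the fingertips stand 19 mm ahead of it and the grasp point (between the pads) is the TCP (manip.nose_length is the distance from the TCP to the fingertips, in m); z points along the fingers, y is the line along which they close (so a half turn about z gives the same grasp; the last joint's range is limited). The gripper opens to 85 mm and grips with 20 to 120 N. Pads are 22 mm wide; open, the fingers measure 114 mm over their backs; the gripper's body (76 mm by 85 mm) begins 54 mm behind the grasp point. The pads swing forward as they close: fully open they stand 13 mm farther back than shut.
Start: joints at [-1.479, 0.181, 1.607, -0, 1.354, -0.206], TCP at [0.169, -0.55, 0.25] pointing down, gripper open.
Joint ranges: [-2.99, 2.99], [-0.89, 2.07], [0.3, 2.58], [-1.14, 4.28], [0, 2.63], [-3.12, 3.12]. Speed limits (rad/s): [2.57, 2.57, 3.01, 3.14, 3.14, 3.14].

## Interface

Orientations are given as [roll, pitch, yaw] about the fixed x, y, z axes, in that order (R = Rz(yaw) Ry(pitch) Rx(roll)).
In Python, from station import manip gives the robot as it stands. The module is installed in compiled form; this text tells all that it offers.
- The arm moves only by the shell command python3 -m handwheel 'ROWS' [OPENING] [FORCE]. ROWS is JSON, a list of rows, each a list of 6 numbers: the shift along the tool's x, y, z scaled (see below), then the turn, a rotation vector about the tool's x, y, z scaled (see below). In form: [[tx, ty, tz, ax, ay, az], ...]. A call has 1 to 10 rows; each row shifts and turns the commanded pose from where the row before left it, along the tool's axes as they then stand; what a row does not reach is not made up. The controller multiplies each number of a shift by 0.025 m and each number of a turn by 0.12 rad. A row lasts 1/10 s, in which the tool goes at most 50 mm and 8.59 degrees, less where a joint would pass 70% of its speed; a pose out of reach is approached as far as the arm can. A call with a number of a shift or a turn outside -1 to 1 is refused whole. A call with a gripper value outside its range is refused whole. OPENING is the finger opening in mm, from 0 to 85.4, set as the call begins (- or left out, the last holds). The fingers move at their own pace and stop on an object; FORCE is the grip in N (left out, the last holds). Time passes only in rows, so rows that do not move let the fingers close. It gives the time, the measured TCP pose, the force, the opening and the grip force at its end, in the units of the state.
- manip.read_state(): the state, without advancing time (a new reading comes with each control period).
- manip.camera(name): name is "scene" or "top"; returns the picture (480x640x3 uint8, blue, green, red); there is no depth.
- manip.calibration(name): a dict with "camera_matrix" (3x3 intrinsics, pixels), "D" ([k1, k2, p1, p2, k3] as OpenCV has them; the pictures are not rectified), "extrinsics" (4x4, takes a point from camera to world coordinates). Camera axes: x right, y up, looking along -z (the intrinsics and any distortion apply to the point x, -y, -z); pixel columns grow to the right and rows downward; lengths in m; the calibration is good to about 2 mm. A picture is of the moment at which its call begins. calibration takes no time and is no camera call.
- manip.job_done(): hands the job in; it is judged then, once.
The state is a dict: "time_s": time; "joint_pos": joint angles; "qd": joint speeds; "joint_torque": joint torques, N m; "tool_pos": TCP position; "ee_rot": TCP orientation; "force": force on the tool from outside, world axes, zero at the start; "wrist_torque": the same for the moment, N m; "opening": finger opening in m; "gripper_force": force on a finger pad.
Only numpy, scipy, OpenCV 4.12 (cv2) and the standard library are available. Lean on these libraries where they do the work, as an engineer would, in place of code of your own. Each camera call takes 0.05 s, during which the arm holds its last target. There are 200 camera calls.

## Task

On the grey console, switch on the light panel by pressing the green key, then the yellow key, then the blue key, each fully down and one at a time. Then pick up the wooden tray that has the black handle and carry it, with the marble lying loose and untouched in its pocket, so that the marble is over the middle of the light panel. Finish holding the tray there, level and still, about 10 cm above the panel: do not set it down or let go, do not let the marble roll out on the way, and leave the red pot, the card tray and the grey jar where they are.

Things in the scene. Friction and masses are not known exactly. Their poses are not given: they have to be found in the camera images.
- console: fixed grey box, 80 (x) x 200 (y) x 30 mm high, with three round keys in a row along its y axis, 60 mm apart, the middle one at its centre; the order of the colours varies. Origin: centre of its underside; z up
- green_key_top (a point): centre of the top face of the green key: a round spring button, 28 mm in diameter, its top 52 mm above the table and 10 mm proud of a black collar 44 mm in diameter. This point sinks with the key. It goes straight down 6 mm: starts to move at about 1.5 N, fully down at about 5 N, springs back
- yellow_key_top (a point): the same for the yellow key
- blue_key_top (a point): the same for the blue key
- green_key (a joint): travel of the green key in m: 0 up, 0.006 fully down; more than 0.004 counts as pressed, more than 0.002 is no longer up
- yellow_key (a joint): the same for the yellow key
- blue_key (a joint): the same for the blue key
- tray: loose wooden tray, 170 (x) x 70 (y) x 12 mm, about 0.2 kg, with an upright black handle in its middle: a bar 44 mm (x) x 16 mm (y) that rises from the board to 62 mm above the tray's underside; pinch it across its 16 mm, along the tray's y axis. Two round pockets of 42 mm diameter, 4 mm deep, are centred 55 mm from the middle at +x and -x; the marble lies in the one at +x, the other is empty. Origin: centre of its underside; z up when level. It may stand at any yaw
- handle (a point): grip point on the tray's handle: on its axis, 45 mm above the tray's underside; axes as the tray's
- pocket (a point): middle of the marble's pocket on the tray, at the height of the marble's centre (22 mm above the tray's underside, 55 mm from the tray's middle along its +x)
- marble_center (a point): centre of the loose orange-red glass marble, 28 mm in diameter, about 30 g; it rolls freely in its 4 mm deep pocket by up to about 12 mm from the middle, and climbs out over the rim if the tray is tipped by some 40 degrees or jerked
- panel_center (a point): middle of the lit face of the light panel: a fixed white panel in an aluminium frame, 180 (x) x 140 (y) x 12 mm, flat on the table, lit face up, this point 12 mm above the table; axes along its edges
- red_pot: loose red pot with two small side handles, 90 mm in diameter, 70 mm high, to be left alone. Origin: centre of its underside
- card_tray: loose open brown card tray, 110 x 150 x 35 mm high, to be left alone. Origin: centre of its underside
- grout_jar: loose grey jar with a white lid, 60 mm in diameter, 65 mm high, to be left alone. Origin: centre of its underside
There are look-alikes about, which are no part of the job. What is shaped like the tray but purple is not meant.

How it is judged:
By the outcome, as a careful person would: the job done as asked, in the order asked, and still so for the second after the job is handed in, while the arm keeps its last pose, push and grip.
It also fails if it takes over 58 s, if anything falls off the work surface, if the arm or the gripper's body presses on something with over 40 N, if the wrist force passes 120 N, or if a joint passes its speed limit or range.

## Working session

There is one attempt and no reset: what is moved stays moved. The work goes in short steps, Python scripts to look and compute and a shell command to move; the robot and the scene stay as the last step left them, time stands still between calls to the robot, and variables do not carry over. Pictures are saved under pics/ and viewed, at most 10 in all, crops included, and the job is handed in when it is done.

```bash
mkdir -p pics
python3 - <<'E'
from station import manip
import cv2
for n in("scene","top"):
    cv2.imwrite(f"pics/{n}0.png",manip.camera(n)); c=manip.calibration(n); print(n,c)
print(manip.read_state(), manip.nose_length)
E
```

```text
scene {'camera_matrix': array([[446.52521263,   0.        , 317.73207921],
       [  0.        , 446.52521263, 243.39048989],
       [  0.        ,   0.        ,   1.        ]]), 'D': array([-0.02413053,  0.        ,  0.        ,  0.        ,  0.        ]), 'extrinsics': array([[-0.85444524, -0.3969903 ,  0.3351448 ,  0.82741516],
       [ 0.51949404, -0.66155203,  0.54080944,  0.51183202],
       [ 0.00701962,  0.63619777,  0.77149408,  0.76339156],
       [ 0.        ,  0.        ,  0.        ,  1.        ]])}
top {'camera_matrix': array([[617.18272902,   0.        , 318.63411802],
       [  0.        , 617.18272902, 242.63787211],
       [  0.        ,   0.        ,   1.        ]]), 'D': array([-0.0136917,  0.       ,  0.       ,  0.       ,  0.       ]), 'extrinsics': array([[ 0.01879681,  0.99854475, -0.05054757,  0.45870735],
       [-0.99973086,  0.01945859,  0.01263208,  0.01180702],
       [ 0.01359728,  0.05029652,  0.99864176,  1.66759888],
       [ 0.        ,  0.        ,  0.        ,  1.        ]])}
{'time_s': 0.1, 'joint_pos': array([-1.47927770e+00,  1.81500221e-01,  1.60788709e+00,  1.34020616e-05,
        1.35381074e+00, -2.06306559e-01]), 'qd': array([-0.00253949, -0.00249437, -0.00230203, -0.00107605,  0.00034334,
        0.00123012]), 'joint_torque': array([-3.25734106e-05, -4.45880878e+01, -3.52240813e+01, -2.60608840e-04,
        4.16281502e-03, -1.92200321e-05]), 'tool_pos': array([ 0.16870296, -0.54921237,  0.24946551]), 'ee_rot': array([-3.14002398e+00, -3.41664794e-04,  2.97822017e-01]), 'force': array([-0.10703215, -0.46442934, -0.50726175]), 'wrist_torque': array([ 0.02157484, -0.02228148,  0.06910405]), 'gripper_force': 0.0, 'opening': 0.0854393045459072} 0.019
```

View pics/scene0.png

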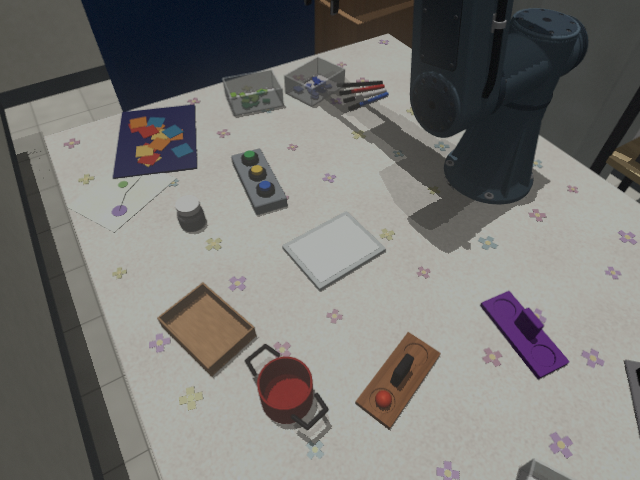

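View pics/top0.png

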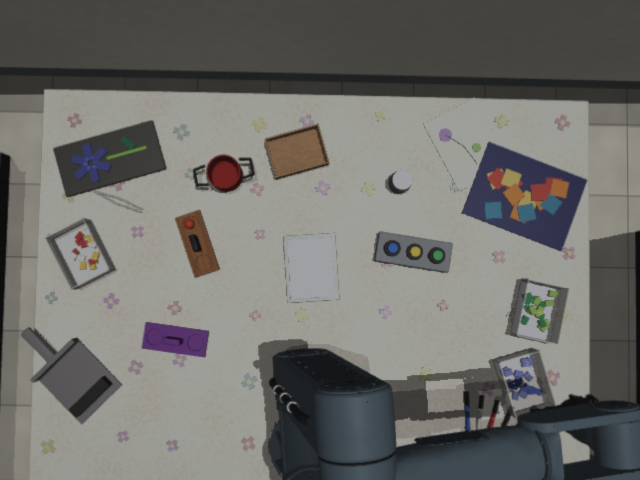

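```bash
cat > h.py <<'E'
import cv2, numpy as np
from station import manip
def ray(n,p):
    c=manip.calibration(n); u=cv2.undistortPoints(np.array([[p]],float),c["camera_matrix"],c["D"])[0,0]
    E=c["extrinsics"]; d=E[:3,:3]@np.array([u[0],-u[1],-1]); return E[:3,3],d/np.linalg.norm(d)
def plane(n,p,z):
    o,d=ray(n,p); return o+d*(z-o[2])/d[2]
def tri(ps,pt):
    o1,a=ray("scene",ps);o2,b=ray("top",pt)
    t=np.linalg.lstsq(np.c_[a,-b],o2-o1,rcond=None)[0]
    x,y=o1+t[0]*a,o2+t[1]*b
    return (x+y)/2,np.linalg.norm(x-y)
def proj(n,P):
    c=manip.calibration(n);E=c["extrinsics"];q=E[:3,:3].T@(np.array(P)-E[:3,3])
    return cv2.projectPoints(np.array([[q[0],-q[1],-q[2]]]),np.zeros(3),np.zeros(3),c["camera_matrix"],c["D"])[0][0,0]
def blob(im,roi,lo,hi):
    x0,y0,x1,y1=roi; h=cv2.cvtColor(im[y0:y1,x0:x1],cv2.COLOR_BGR2HSV)
    m=cv2.inRange(h,np.array(lo),np.array(hi))
    n,l,s,c=cv2.connectedComponentsWithStats(m); k=1+np.argmax(s[1:,4])
    cnt=max(cv2.findContours((l==k).astype(np.uint8),0,2)[0],key=cv2.contourArea)+[x0,y0]
    r=cv2.minAreaRect(cnt)
    return c[k]+[x0,y0],s[k,4],cnt,cv2.boxPoints(r)
E
python3 - <<'E'
from h import *
np.set_printoptions(precision=4,suppress=True)
S=cv2.imread("pics/scene0.png");T=cv2.imread("pics/top0.png")
rng=dict(green=([45,90,40],[85,255,255]),yellow=([18,110,60],[35,255,255]),blue=([100,110,50],[125,255,255]))
for k,(lo,hi) in rng.items():
    a=blob(S,(228,140,295,220),lo,hi);b=blob(T,(370,225,460,275),lo,hi)
    print(k,a[0],a[1],b[0],b[1],tri(a[0],b[0]),plane("top",b[0],.052),plane("scene",a[0],.052))
a=blob(S,(350,380,415,425),[0,170,100],[8,255,255]);b=blob(T,(175,205,205,235),[0,170,100],[8,255,255])
print("marble",a[0],a[1],b[0],b[1],tri(a[0],b[0]))
a=blob(S,(380,330,425,395),[0,0,0],[180,255,55]);b=blob(T,(180,225,215,262),[0,0,0],[180,255,55])
print("handle",a[0],a[1],b[0],b[1],b[3],tri(a[0],b[0]))
b=blob(T,(165,200,228,285),[3,90,40],[16,255,255]);print("tray top",b[0],b[1],b[3],[plane("top",p,.012) for p in b[3]])
c=cv2.resize(S[320:440,340:580],None,fx=3,fy=3)
d=cv2.resize(T[200:360,130:350],None,fx=3,fy=3)[:480,:]
im=np.zeros((590,800,3),np.uint8)
im[:300,:600]=cv2.resize(c,(600,300)); d=cv2.resize(T[205:300,160:350],None,fx=3,fy=3);im[300:300+d.shape[0],:d.shape[1]]=d
cv2.imwrite("pics/crop1.png",im)
E
```

```text
green [248.8772 153.7368] 57 [437.172  254.9032] 93 (array([ 0.5146, -0.3208,  0.0514]), np.float64(0.0005967953288694109)) [ 0.5143 -0.3206  0.052 ] [ 0.5151 -0.3203  0.052 ]
yellow [256.3239 168.6056] 71 [414.9583 251.1458] 96 (array([ 0.5232, -0.2622,  0.0507]), np.float64(0.0002976071814671367)) [ 0.523 -0.262  0.052] [ 0.5239 -0.261   0.052 ]
blue [264.3239 184.3662] 71 [392.337  247.5978] 92 (array([ 0.5316, -0.2027,  0.0511]), np.float64(0.0008784164005427012)) [ 0.5312 -0.2023  0.052 ] [ 0.5324 -0.202   0.052 ]
marble [384.3774 395.3774] 53 [188.4844 222.9688] 64 (array([0.5864, 0.3368, 0.0355]), np.float64(0.0008869464396252958))
handle [401.5349 370.121 ] 372 [194.8815 242.8889] 135 [[188.5 235.5]
 [195.7 233.1]
 [201.3 249.9]
 [194.1 252.3]] (array([0.5345, 0.3175, 0.0368]), np.float64(0.0009002013378769469))
tray top [197.0075 243.39  ] 1464 [[174.9 217.7]
 [198.9 209.7]
 [218.6 268.8]
 [194.6 276.8]] [array([0.602, 0.378, 0.012]), array([0.6249, 0.3143, 0.012 ]), array([0.4672, 0.2572, 0.012 ]), array([0.4446, 0.3207, 0.012 ])]
```

View pics/crop1.png

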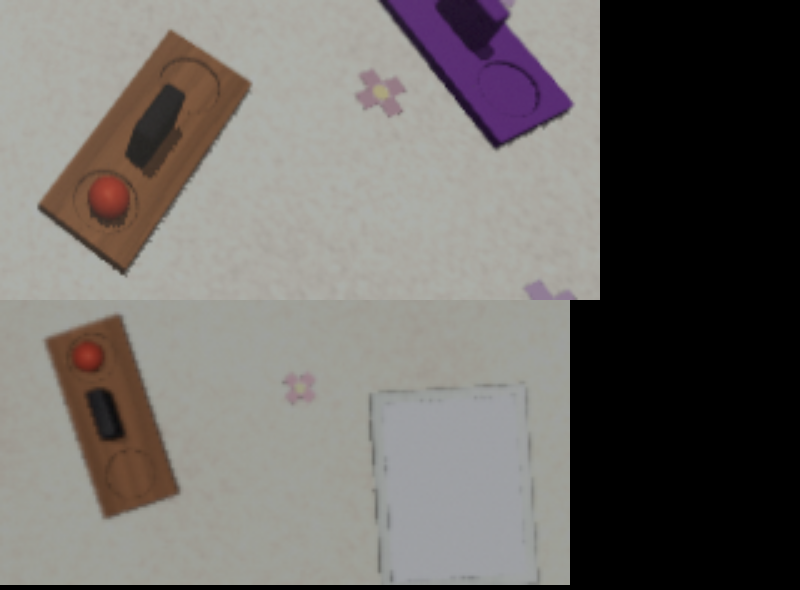

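Wooden tray with black handle and marble: top (197,243), scene (400,378). The purple tray at top (175,340) is the look-alike. The wooden one fits the description, and the crop confirms it with the marble in the far pocket. Keys at top: blue (392,248), yellow (415,251), green (437,255). Panel at top is about (311,268).

```bash
cat > go.py <<'E'
import sys; from h import *
from scipy.spatial.transform import Rotation as Ro
def go(P,yaw=None):
    s=manip.read_state(); R=Ro.from_euler("xyz",s["ee_rot"])
    d=R.inv().apply(np.array(P)-s["tool_pos"])/.025
    o=""
    if yaw is not None: o=(R.inv()*Ro.from_euler("xyz",[np.pi,0,yaw])).as_rotvec()/.12
    print("t",s["time_s"],"pos",s["tool_pos"].round(4),s["ee_rot"].round(3),"F",s["force"].round(1),"units",d.round(2),"turn",o)
if __name__=="__main__":
    a=[float(v) for v in sys.argv[1:]]; go(a[:3],a[3] if len(a)>3 else None)
E
python3 - <<'E'
from h import *
np.set_printoptions(precision=4,suppress=True)
S=cv2.imread("pics/scene0.png");T=cv2.imread("pics/top0.png")
for im,p in((S,(335,250)),(S,(300,300)),(T,(311,268)),(T,(260,268))):
    print(cv2.cvtColor(im,cv2.COLOR_BGR2HSV)[p[1],p[0]])
lo,hi=[105,8,100],[135,60,255]
a=blob(S,(270,200,400,300),lo,hi);b=blob(T,(275,220,350,315),lo,hi)
for n,q in(("scene",a),("top",b)): print(n,q[0],q[1],q[3],np.array([plane(n,p,.012) for p in q[3]]), plane(n,q[3].mean(0),.012))
print(tri(a[3].mean(0),b[3].mean(0)))
E
python3 go.py .5145 -.3206 .10
python3 -m handwheel '[[0.99,-0.29,0,0,0,0],[0.99,-0.29,0,0,0,0],[0.99,-0.29,0,0,0,0],[0.99,-0.29,0,0,0,0],[0.99,-0.29,0,0,0,0],[0.99,-0.29,0,0,0,0],[0.99,-0.29,0,0,0,0],[0.99,-0.29,0,0,0,0]]' 0 20
```

```text
[ 60   3 175]
[ 30  10 173]
[110   9 164]
[ 34  11 160]
t 0.1 pos [ 0.1687 -0.5492  0.2495] [-3.14  -0.     0.298] F [-0.1 -0.5 -0.5] units [15.9  -4.67  5.99] turn 
time_s: 0.9
tool_pos: [0.3417, -0.4352, 0.2499]
ee_rot: [-3.141, 0.0, 0.298]
force: [0.8, -0.5, 0.2]
opening: -0.0003
gripper_force: 0.0Traceback (most recent call last):
  File "<stdin>", line 7, in <module>
  File "h.py", line 19, in blob
    n,l,s,c=cv2.connectedComponentsWithStats(m); k=1+np.argmax(s[1:,4])
                                                     ~~~~~~~~~^^^^^^^^^
    return _wrapfunc(a, 'argmax', axis=axis, out=out, **kwds)
    return bound(*args, **kwds)
ValueError: attempt to get argmax of an empty sequence
```

```bash
python3 -m handwheel '[[0.99,-0.29,0.5,0,0,0],[0.99,-0.29,0.75,0,0,0],[0.99,-0.29,0.75,0,0,0],[0.99,-0.29,0.75,0,0,0],[0.99,-0.29,0.75,0,0,0],[0.99,-0.29,0.75,0,0,0],[0.99,-0.29,0.75,0,0,0],[0.99,-0.29,0.75,0,0,0],[0,0,0,0,0,0]]'; python3 go.py .5145 -.3206 .071
python3 - <<'E'
from h import *
np.set_printoptions(precision=4,suppress=True)
for n,roi,f in(("scene",(262,200,402,300),"scene0"),("top",(272,220,352,315),"top0")):
    T=cv2.imread(f"pics/{f}.png"); x0,y0,x1,y1=roi
    b=cv2.GaussianBlur(cv2.cvtColor(T,cv2.COLOR_BGR2LAB),(5,5),0)[y0:y1,x0:x1,2].copy()
    th,m=cv2.threshold(b,0,255,cv2.THRESH_BINARY_INV+cv2.THRESH_OTSU)
    m=cv2.morphologyEx(m,cv2.MORPH_OPEN,np.ones((5,5)))
    c=max(cv2.findContours(m,0,2)[0],key=cv2.contourArea)+[x0,y0]
    q=cv2.approxPolyDP(c,.04*cv2.arcLength(c,True),True)[:,0].astype(float)
    W=np.array([plane(n,p,.012) for p in q]); print(n,th,q.tolist(),W)
    if len(W)==4:
        print("sides",np.linalg.norm(W-np.roll(W,-1,0),axis=1),"centre",W.mean(0))
E
```

```text
time_s: 1.8
tool_pos: [0.5135, -0.3191, 0.103]
ee_rot: [-3.136, 0.002, 0.301]
force: [-0.1, -0.1, -1.7]
opening: -0.0004
gripper_force: 0.0
t 1.8 pos [ 0.5135 -0.3191  0.103 ] [-3.136e+00  2.000e-03  3.010e-01] F [-0.1 -0.1 -1.7] units [0.03 0.08 1.28] turn 
scene 130.0 [[348.0, 212.0], [283.0, 244.0], [318.0, 289.0], [384.0, 252.0]] [[ 0.3919 -0.0594  0.012 ]
 [ 0.5667 -0.0523  0.012 ]
 [ 0.5623  0.087   0.012 ]
 [ 0.3912  0.079   0.012 ]]
sides [0.175  0.1394 0.1713 0.1383] centre [0.478  0.0136 0.012 ]
top 129.0 [[333.0, 233.0], [285.0, 237.0], [289.0, 301.0], [338.0, 298.0]] [[ 0.5692 -0.0473  0.012 ]
 [ 0.5559  0.0815  0.012 ]
 [ 0.3848  0.0671  0.012 ]
 [ 0.3952 -0.0637  0.012 ]]
sides [0.1294 0.1717 0.1313 0.1748] centre [0.4763 0.0094 0.012 ]
```

```bash
python3 -m handwheel '[[0.03,0.08,0.4,0,0,0],[0,0,0.4,0,0,0],[0,0,0.3,0,0,0],[0,0,0.12,0,0,0],[0,0,0.04,0,0,0],[0,0,0.04,0,0,0],[0,0,0.04,0,0,0],[0,0,0,0,0,0]]'; python3 go.py .5145 -.3206 .065
```

```text
time_s: 2.6
tool_pos: [0.5147, -0.3244, 0.0733]
ee_rot: [3.141, -0.0, 0.298]
force: [0.1, 0.6, -0.4]
opening: 0.0
gripper_force: 0.0
t 2.6 pos [ 0.5147 -0.3244  0.0733] [ 3.141 -0.     0.298] F [ 0.1  0.6 -0.4] units [ 0.04 -0.15  0.33] turn
```

```bash
python3 -m handwheel '[[0.04,-0.15,0,0,0,0],[0,0,0.08,0,0,0],[0,0,0.08,0,0,0],[0,0,0.08,0,0,0],[0,0,0.04,0,0,0],[0,0,0,0,0,0],[0,0,0,0,0,0]]'; python3 go.py .5145 -.3206 .065
```

```text
time_s: 3.3
tool_pos: [0.5146, -0.3202, 0.0662]
ee_rot: [-3.141, -0.0, 0.298]
force: [0.4, 3.8, 4.9]
opening: 0.0003
gripper_force: 2.1
t 3.3 pos [ 0.5146 -0.3202  0.0662] [-3.141 -0.     0.298] F [0.4 3.8 4.9] units [-0.01  0.01  0.05] turn
```

```bash
python3 -m handwheel '[[0,0,0.04,0,0,0],[0,0,0.03,0,0,0],[0,0,0,0,0,0],[0,0,0,0,0,0]]'; python3 go.py .5145 -.3206 .065
```

```text
time_s: 3.7
tool_pos: [0.5146, -0.3203, 0.065]
ee_rot: [-3.142, -0.0, 0.298]
force: [-1.5, 4.7, 8.9]
opening: 0.0
gripper_force: 4.6
t 3.7 pos [ 0.5146 -0.3203  0.065 ] [-3.142 -0.     0.298] F [-1.5  4.7  8.9] units [-0.01  0.01 -0.  ] turn
```

```bash
python3 -m handwheel '[[0,0,-0.6,0,0,0],[0,0,-0.6,0,0,0],[0.34,-0.7,0,0,0,0],[0.34,-0.7,0,0,0,0],[0.34,-0.7,0,0,0,0],[0,0,0,0,0,0],[0,0,0.4,0,0,0],[0,0,0.4,0,0,0],[0,0,0,0,0,0]]'; python3 go.py .5235 -.2618 .065
python3 - <<'E'
from h import *
cv2.imwrite("pics/s1.png",manip.camera("scene")[120:240,200:360].repeat(5,0).repeat(5,1))
E
```

```text
time_s: 4.6
tool_pos: [0.522, -0.2621, 0.0718]
ee_rot: [-3.138, 0.002, 0.297]
force: [0.6, -0.1, -0.5]
opening: -0.0003
gripper_force: 0.0
t 4.6 pos [ 0.522  -0.2621  0.0718] [-3.138e+00  2.000e-03  2.970e-01] F [ 0.6 -0.1 -0.5] units [0.06 0.01 0.27] turn
```

View pics/s1.png

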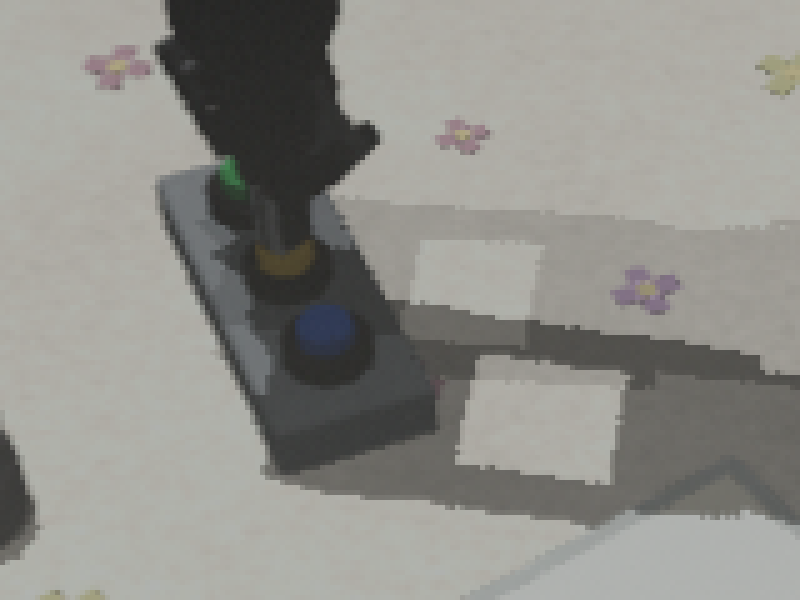

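The green key now looks bright (crop 232,172), so it registered. The fingertips stand centred on the yellow key (crop 285,250).

```bash
python3 -m handwheel '[[0.04,0,0.08,0,0,0],[0,0,0.08,0,0,0],[0,0,0.08,0,0,0],[0,0,0.06,0,0,0],[0,0,0,0,0,0],[0,0,0,0,0,0],[0,0,0,0,0,0]]'; python3 go.py .5235 -.2618 .065
```

```text
time_s: 5.35
tool_pos: [0.5246, -0.2629, 0.0672]
ee_rot: [3.141, -0.0, 0.298]
force: [-0.8, -1.0, 4.7]
opening: -0.0002
gripper_force: 1.8
t 5.35 pos [ 0.5246 -0.2629  0.0672] [ 3.141 -0.     0.298] F [-0.8 -1.   4.7] units [-0.03 -0.06  0.09] turn
```

```bash
python3 -m handwheel '[[0,0,0.06,0,0,0],[0,0,0.06,0,0,0],[0,0,0,0,0,0],[0,0,0,0,0,0]]'; python3 go.py .5235 -.2618 .065
```

```text
time_s: 5.75
tool_pos: [0.5247, -0.263, 0.0649]
ee_rot: [3.14, -0.0, 0.298]
force: [-3.8, -0.2, 11.6]
opening: -0.0001
gripper_force: 5.8
t 5.75 pos [ 0.5247 -0.263   0.0649] [ 3.14  -0.     0.298] F [-3.8 -0.2 11.6] units [-0.03 -0.06 -0.  ] turn
```

```bash
python3 -m handwheel '[[0,0,-0.6,0,0,0],[0,0,-0.6,0,0,0],[0.33,-0.75,0,0,0,0],[0.33,-0.75,0,0,0,0],[0.32,-0.75,0,0,0,0],[0,0,0,0,0,0],[0,0,0.4,0,0,0],[0,0,0.4,0,0,0],[0,0,0,0,0,0],[0,0,0,0,0,0]]'; python3 go.py .5317 -.2023 .065
```

```text
time_s: 6.75
tool_pos: [0.5307, -0.2019, 0.0729]
ee_rot: [-3.14, 0.001, 0.297]
force: [-0.2, -1.0, -0.1]
opening: -0.0002
gripper_force: 0.0
t 6.75 pos [ 0.5307 -0.2019  0.0729] [-3.14e+00  1.00e-03  2.97e-01] F [-0.2 -1.  -0.1] units [0.03 0.03 0.32] turn
```

```bash
python3 -m handwheel '[[0.03,0.03,0.08,0,0,0],[0,0,0.08,0,0,0],[0,0,0.08,0,0,0],[0,0,0.08,0,0,0],[0,0,0.06,0,0,0],[0,0,0.04,0,0,0],[0,0,0,0,0,0],[0,0,0,0,0,0],[0,0,0,0,0,0]]'; python3 go.py .5317 -.2023 .065
```

```text
time_s: 7.65
tool_pos: [0.5327, -0.2026, 0.0649]
ee_rot: [3.14, -0.0, 0.298]
force: [-4.6, 0.6, 13.4]
opening: 0.0
gripper_force: 6.7
t 7.65 pos [ 0.5327 -0.2026  0.0649] [ 3.14  -0.     0.298] F [-4.6  0.6 13.4] units [-0.03 -0.02 -0.  ] turn
```

```bash
python3 -m handwheel '[[0,0,-0.6,0,0,0],[0,0,-0.9,0,0,0],[0,0,-0.9,0,0,0],[0,0,-0.8,0,0,0],[0,0,-0.8,0,0,0],[0.31,-0.9,0,0,0,0],[0.31,-0.99,0,0,0,0],[0.31,-0.99,0,0,0,0],[0.31,-0.99,0,0,0,0],[0.31,-0.99,0,0,0,0]]' 60
python3 -m handwheel '[[0.31,-0.99,0,0,0,0],[0.31,-0.99,0,0,0,0],[0.31,-0.99,0,0,0,0],[0.31,-0.99,0,0,0,0],[0.31,-0.99,0,0,0,0],[0.31,-0.99,0,0,0,0],[0.31,-0.99,0,0,0,0],[0.31,-0.99,0,0,0,0],[0.31,-0.99,0,0,0,0],[0.31,-0.99,0,0,0,0]]'
python3 - <<'E'
from h import *
cv2.imwrite("pics/s2.png",manip.camera("scene"));cv2.imwrite("pics/t2.png",manip.camera("top"))
E
python3 go.py .5345 .3176 .12 .349
```

```text
time_s: 8.65
tool_pos: [0.5333, -0.0731, 0.1634]
ee_rot: [-3.141, 0.0, 0.298]
force: [0.4, 0.1, -1.1]
opening: 0.0601
gripper_force: 0.0
time_s: 9.65
tool_pos: [0.5346, 0.1862, 0.1634]
ee_rot: [-3.141, 0.0, 0.298]
force: [0.0, -0.3, 0.5]
opening: 0.06
gripper_force: 0.0
t 9.75 pos [0.5344 0.1877 0.1634] [-3.14   0.     0.301] F [ 0.6 -0.3 -0.6] units [ 1.55 -4.96  1.74] turn [-1.05874722e-02 -9.65725931e-05 -4.00115523e-01]
```

View pics/s2.png

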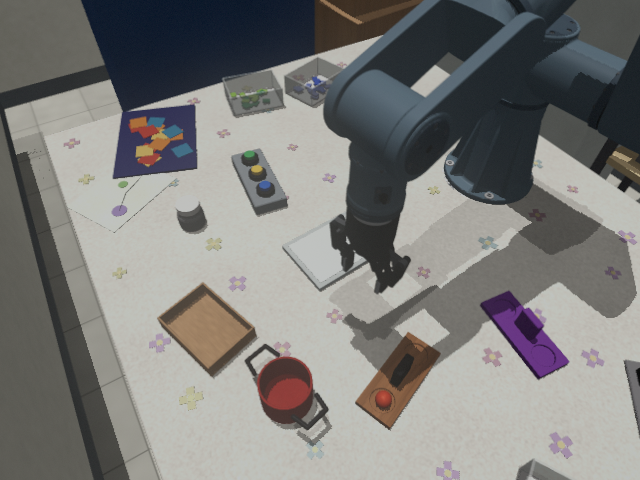

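```bash
python3 -m handwheel '[[0.31,-0.99,0.2,0,0,0],[0.31,-0.99,0.2,0,0,0],[0.31,-0.99,0.3,0,0,0],[0.31,-0.99,0.3,0,0,0],[0.31,-0.99,0.3,0,0,0],[0,0,0.2,0,0,-0.42],[0,0,0,0,0,0],[0,0,0,0,0,0]]'
python3 go.py .5345 .3176 .12 .349
python3 - <<'E'
from h import *
a=cv2.imread("pics/scene0.png");b=cv2.imread("pics/s2.png");c=manip.camera("scene");cv2.imwrite("pics/s3.png",c);cv2.imwrite("pics/t3.png",manip.camera("top"))
for p in((302,248),(318,265),(256,172),(250,155),(265,187)): print(p,[i[p[1]-2:p[1]+3,p[0]-2:p[0]+3].mean((0,1)).round() for i in(a,b,c)])
E
```

```text
time_s: 10.55
tool_pos: [0.5357, 0.3139, 0.1257]
ee_rot: [3.141, 0.001, 0.347]
force: [0.7, -0.2, -0.2]
opening: 0.0601
gripper_force: 0.0
t 10.55 pos [0.5357 0.3139 0.1257] [3.141e+00 1.000e-03 3.470e-01] F [ 0.7 -0.2 -0.2] units [ 0.   -0.16  0.23] turn [ 0.00127768  0.00592189 -0.01943589]
(302, 248) [array([173., 175., 173.]), array([192., 194., 192.]), array([189., 191., 189.])]
(318, 265) [array([174., 175., 173.]), array([192., 194., 191.]), array([189., 191., 188.])]
(256, 172) [array([ 62., 107., 121.]), array([ 72., 122., 137.]), array([ 70., 119., 134.])]
(250, 155) [array([ 75., 117.,  66.]), array([ 88., 133.,  77.]), array([ 85., 130.,  75.])]
(265, 187) [array([118.,  77.,  59.]), array([134.,  89.,  68.]), array([131.,  87.,  67.])]
```

```bash
python3 -m handwheel '[[0,-0.16,0.3,0,0,0],[0,0,0.6,0,0,0],[0,0,0.6,0,0,0],[0,0,0.6,0,0,0],[0,0,0.5,0,0,0],[0,0,0.3,0,0,0],[0,0,0.15,0,0,0],[0,0,0.1,0,0,0],[0,0,0,0,0,0],[0,0,0,0,0,0]]'
python3 go.py .5345 .3176 .045 .349
python3 - <<'E'
from h import *
cv2.imwrite("pics/s4.png",manip.camera("scene")[320:440,330:490].repeat(5,0).repeat(5,1))
E
```

```text
time_s: 11.65
tool_pos: [0.5349, 0.3185, 0.0477]
ee_rot: [3.142, -0.001, 0.348]
force: [-0.5, 0.9, -0.4]
opening: 0.0601
gripper_force: 0.0
t 11.65 pos [0.5349 0.3185 0.0477] [ 3.142e+00 -1.000e-03  3.480e-01] F [-0.5  0.9 -0.4] units [-0.03  0.03  0.11] turn [ 4.80983725e-05 -9.86848308e-03 -6.23518153e-03]
```

View pics/s4.png

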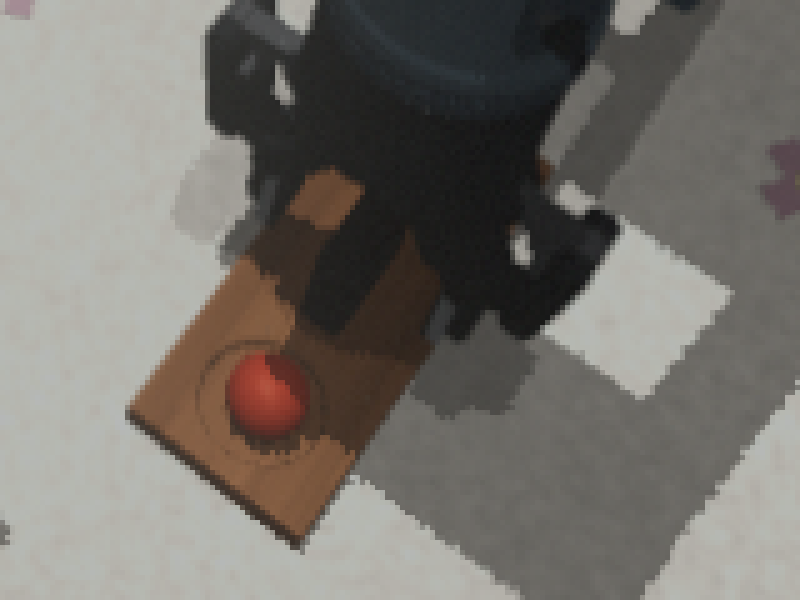

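Fingers straddle the handle (crop 340,270), and the marble sits in its pocket (crop 268,395).

```bash
python3 -m handwheel '[[-0.02,0.02,0.07,0,0,0],[0,0,0,0,0,0],[0,0,0,0,0,0],[0,0,0,0,0,0]]' 20 20
python3 -m handwheel '[[0,0,0,0,0,0],[0,0,0,0,0,0],[0,0,0,0,0,0],[0,0,0,0,0,0]]' 10 50
python3 -m handwheel '[[0,0,-0.03,0,0,0],[0,0,-0.06,0,0,0],[0,0,-0.1,0,0,0],[0,0,-0.15,0,0,0],[0,0,-0.2,0,0,0],[0,0,-0.2,0,0,0],[0,0,-0.15,0,0,0],[0,0,-0.1,0,0,0],[0,0,-0.05,0,0,0],[0,0,0,0,0,0]]'
python3 - <<'E'
from h import *
c=manip.camera("scene");cv2.imwrite("pics/s5f.png",c);cv2.imwrite("pics/t5f.png",manip.camera("top"));cv2.imwrite("pics/s5.png",c[310:430,320:480].repeat(5,0).repeat(5,1))
E
```

```text
time_s: 12.1
tool_pos: [0.5342, 0.3176, 0.0453]
ee_rot: [3.142, -0.0, 0.348]
force: [-0.9, -0.5, 0.4]
opening: 0.0201
gripper_force: 0.0
time_s: 12.5
tool_pos: [0.5343, 0.3176, 0.0454]
ee_rot: [3.142, -0.0, 0.348]
force: [-0.4, -1.0, 2.4]
opening: 0.0154
gripper_force: 49.3
time_s: 13.5
tool_pos: [0.5342, 0.3177, 0.0715]
ee_rot: [-3.142, -0.0, 0.348]
force: [-0.4, -0.5, -2.8]
opening: 0.0154
gripper_force: 48.9
```

View pics/s5.png

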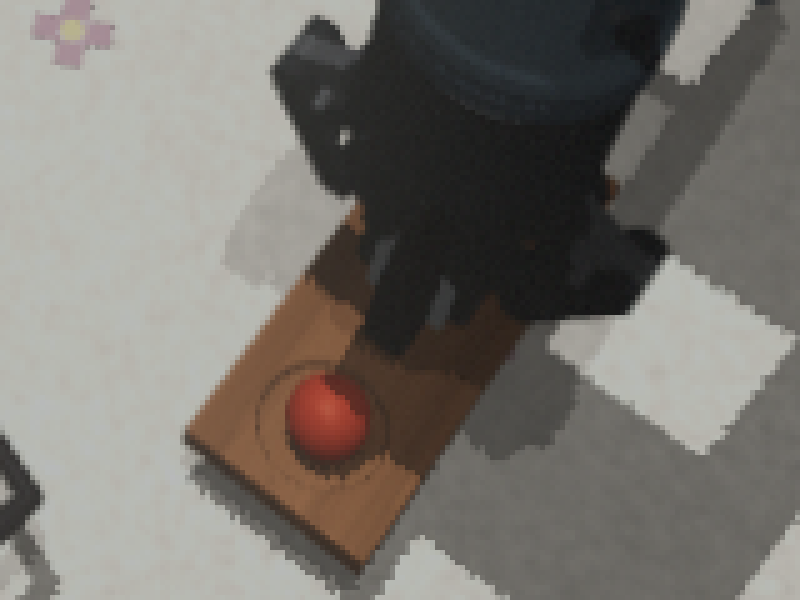

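Lifted: about 2.8 N of weight, tray level, marble in its pocket (crop 328,415). Next, a gentle lift and carry.

```bash
python3 -m handwheel '[[0,0,-0.1,0,0,0],[0,0,-0.2,0,0,0],[0,0,-0.3,0,0,0],[0,0,-0.4,0,0,0],[0,0,-0.4,0,0,0],[0,0,-0.4,0,0,0],[0,0,-0.4,0,0,0],[0,0,-0.3,0,0,0],[0,0,-0.2,0,0,0],[0,0,-0.1,0,0,0]]'
python3 -m handwheel '[[-0.06,0.08,-0.06,0,0,0],[-0.125,0.155,-0.06,0,0,0],[-0.19,0.235,-0.06,0,0,0],[-0.25,0.315,-0.06,0,0,0],[-0.25,0.315,-0.06,0,0,0],[-0.25,0.315,-0.06,0,0,0],[-0.25,0.315,-0.06,0,0,0],[-0.25,0.315,-0.06,0,0,0],[-0.25,0.315,-0.06,0,0,0],[-0.25,0.315,-0.06,0,0,0]]'
python3 -m handwheel '[[-0.25,0.315,0,0,0,0],[-0.25,0.315,0,0,0,0],[-0.25,0.315,0,0,0,0],[-0.25,0.315,0,0,0,0],[-0.25,0.315,0,0,0,0],[-0.25,0.315,0,0,0,0],[-0.25,0.315,0,0,0,0],[-0.25,0.315,0,0,0,0],[-0.25,0.315,0,0,0,0],[-0.25,0.315,0,0,0,0]]'
python3 go.py .4253 -.0073 .157 .348
```

```text
time_s: 14.6
tool_pos: [0.5343, 0.3177, 0.142]
ee_rot: [-3.142, -0.001, 0.348]
force: [0.3, 1.1, -3.7]
opening: 0.0153
gripper_force: 48.9
time_s: 15.6
tool_pos: [0.5068, 0.2358, 0.1565]
ee_rot: [3.142, -0.0, 0.348]
force: [0.1, -0.5, -2.3]
opening: 0.0156
gripper_force: 48.9
time_s: 16.6
tool_pos: [0.4749, 0.1405, 0.1563]
ee_rot: [3.142, -0.0, 0.348]
force: [-0.2, 0.1, -3.2]
opening: 0.0158
gripper_force: 48.9
t 16.6 pos [0.4749 0.1405 0.1563] [ 3.142 -0.     0.348] F [-0.2  0.1 -3.2] units [-3.88  4.88 -0.03] turn [ 0.00024385 -0.00072989  0.00161943]
```

```bash
python3 -m handwheel '[[-0.25,0.315,0,0,0,0],[-0.25,0.315,0,0,0,0],[-0.25,0.315,0,0,0,0],[-0.25,0.315,0,0,0,0],[-0.25,0.315,0,0,0,0],[-0.25,0.315,0,0,0,0],[-0.25,0.315,0,0,0,0],[-0.25,0.315,0,0,0,0],[-0.25,0.315,0,0,0,0],[-0.25,0.315,0,0,0,0]]'
python3 -m handwheel '[[-0.25,0.315,0,0,0,0],[-0.25,0.315,0,0,0,0],[-0.25,0.315,0,0,0,0],[-0.25,0.315,0,0,0,0],[-0.19,0.235,0,0,0,0],[-0.12,0.155,0,0,0,0],[-0.06,0.08,0,0,0,0],[0,0,0,0,0,0],[0,0,0,0,0,0],[0,0,0,0,0,0]]'
python3 go.py .4253 -.0073 .157 .348
python3 - <<'E'
from h import *
np.set_printoptions(precision=4,suppress=True)
S=manip.camera("scene");T=manip.camera("top")
im=np.zeros((600,800,3),np.uint8);im[:360]=S[170:290,220:487].repeat(3,0).repeat(3,1)[:360,:800]
im[360:]=cv2.resize(T[190:320,200:420],(406,240)).copy() if 0 else cv2.copyMakeBorder(cv2.resize(T[200:330,220:420],(369,240)),0,0,0,431,0)
cv2.imwrite("pics/f1.png",im);cv2.imwrite("pics/f1s.png",S);cv2.imwrite("pics/f1t.png",T)
s,t=[cv2.inRange(cv2.cvtColor(i,cv2.COLOR_BGR2HSV),np.array([0,150,60]),np.array([9,255,255])) for i in(S,T)]
P=[]
for n,m,r in(("scene",s,(220,160,460,290)),("top",t,(230,190,400,330))):
    x0,y0,x1,y1=r; k,l,st,c=cv2.connectedComponentsWithStats(m[y0:y1,x0:x1]); 
    for j in range(1,k):
        if st[j,4]>10: print(n,st[j,4],c[j]+[x0,y0],plane(n,c[j]+[x0,y0],.134))
    if k>1: P.append(c[1+np.argmax(st[1:,4])]+[x0,y0])
if len(P)==2: print(tri(*P))
E
```

```text
time_s: 17.6
tool_pos: [0.443, 0.0452, 0.1563]
ee_rot: [3.142, -0.0, 0.348]
force: [-0.6, -0.2, -2.7]
opening: 0.0153
gripper_force: 48.9
time_s: 18.6
tool_pos: [0.4259, -0.0061, 0.1563]
ee_rot: [-3.141, -0.0, 0.349]
force: [0.2, -0.0, -2.7]
opening: 0.0153
gripper_force: 48.9
t 18.6 pos [ 0.4259 -0.0061  0.1563] [-3.141 -0.     0.349] F [ 0.2 -0.  -2.7] units [-0.04  0.04 -0.03] turn [-0.00097304 -0.0001464   0.00504113]
scene 93 [335.7097 207.1075] [0.4759 0.01   0.134 ]
top 33 [310.303  262.6667] [0.4861 0.0122 0.134 ]
(array([0.4831, 0.0142, 0.1419]), np.float64(0.007017906450930016))
```

View pics/f1.png

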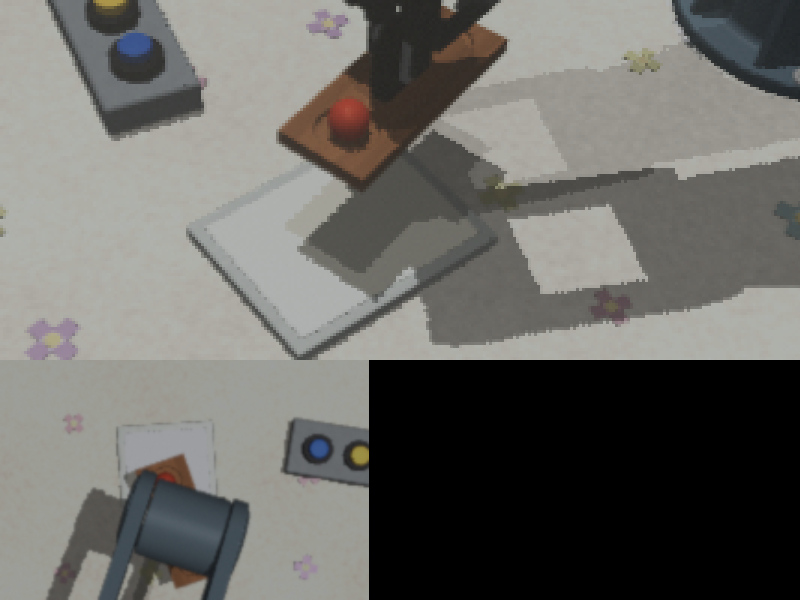

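Run:
```python
from h import *
print(plane("scene",((282.7+385.7)/2,(246.7+249)/2),.012), plane("scene",((282.7+385.7)/2,(247.7+250)/2),.006))
print(plane("top",((283.5+335.5+339.2+287)/4,(236+233+299.5+302.5)/4),.012))
s=manip.read_state();print(s["qd"].round(3),s["tool_pos"],s["ee_rot"])
```

```text
[0.47694156 0.01414175 0.012     ] [0.47565349 0.01252568 0.006     ]
[0.47474325 0.00925374 0.012     ]
[-0.001 -0.003  0.    -0.002 -0.    -0.001] [ 0.42585992 -0.00612208  0.15626354] [-3.14151483e+00  4.67113093e-06  3.48630801e-01]
```

```bash
python3 -m handwheel '[[0,0,0,0,0,0],[0,0,0,0,0,0],[0,0,0,0,0,0],[0,0,0,0,0,0],[0,0,0,0,0,0],[0,0,0,0,0,0],[0,0,0,0,0,0],[0,0,0,0,0,0]]'; python3 -c "
from station import manip; print(manip.job_done())"
```

```text
time_s: 19.5
tool_pos: [0.4258, -0.0064, 0.1563]
ee_rot: [-3.142, -0.0, 0.348]
force: [0.3, -0.2, -3.0]
opening: 0.0155
gripper_force: 48.9
the job is handed in; nothing more can be done
None
```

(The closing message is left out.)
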